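# Wind up the strip bay with its fold-away crank grip

### The job

Raise the flight strip bay to its full slope: swing the folded grip of its handwheel up out of the keeper until it stands upright and clicks into its latch, then wind the wheel clockwise until the lifting nut is fully up at its top stop. Leave the grip latched upright, and do not disturb the binoculars, flask, stopwatch and brass key lying around the bay.

Things in the scene. Friction and masses are not known exactly. Their poses are not given: they have to be found in the camera images.
- strip_bay: The strip bay: a grey steel frame bolted to the cabinet top, with a tilting tray of paper strips (240 mm wide, 215 mm deep, pivot 265 mm before the wheel's axis) towards the robot and a screw column behind it that carries a handwheel on a top plate 122 mm high. Origin on the cabinet top under the wheel's axis; x level from the tray over the wheel to the keeper, y to its left, z up.
- wheel_centre (a point): Centre of the handwheel, 137 mm above the cabinet top, on its vertical axis. Open dark steel wheel of three thin spokes: round rim, 142 mm outside and 118 mm inside diameter, top at 143 mm (20 mm below the centre line of the folded grip); hub 36 mm in diameter, up to 144 mm. Open fingers fit over the folded grip, inside or above the rim, on either side of the spoke under it. It turns with the wheel.
- keeper (a point): Middle of the keeper fork, fixed to the bay, 99 mm from the wheel's axis in the bay's +x and 163 mm above the cabinet top: two upright steel prongs 14 mm (x) by 5 mm (y), 12 mm apart in y, up to 172 mm high.
- grip_hinge (a point): Point on the hinge pin of the folding grip, 80 mm from the wheel's axis, just outside the rim, 163 mm above the cabinet top; it goes round with the wheel. Its y axis lies level along the hinge pin (tangent to the wheel). Its -x axis points along the grip to the free end: level towards the wheel's axis when folded, straight up when the grip is out.
- grip_mid (a point): Point on the grip's centre line 50 mm from the hinge; axes as grip_hinge. The grip is a round black sleeve, 22 mm in diameter, 16 to 84 mm from the hinge (end cap to 88), turning freely on its spindle, so it can be carried round with the gripper kept at one orientation. Folded, it lies level across the top of the wheel; latched, it stands upright, its top 251 mm above the cabinet top.
- folding_grip (a joint): Angle of the grip about its hinge, rad: 0 folded, 1.571 upright at its stop. While folded, a tongue opposite the grip lies between the keeper's prongs and blocks the wheel until about 1.2. A spring plunger resists from 0.65 to 1.1 (up to 3.5 N at the grip's middle), then snaps the freed grip to 1.571 and holds it with 3 N. Pinched lightly (10 N), the grip pivots between the pads as it swings.
- crank_wheel (a joint): Angle of the wheel, rad, growing clockwise seen from above: 0 at the start, with the grip in the keeper (grip_hinge in the +x direction of strip_bay), 7.854 (one and a quarter turns) at the top stop. It stays where it is left; about 2 N at the upright grip turns it.
- nut_centre (a point): Centre of the brass nut, 36 x 34 x 28 mm, that climbs the screw under the wheel and lifts the rear of the tray: 50 mm above the cabinet top at the start, 90 mm at its top stop (32 mm for each turn of the wheel).
- binoculars: Bystander: black binoculars lying flat, about 140 x 120 mm, 52 mm high; origin on the cabinet top under the middle, x along the barrels.
- flask: Bystander: stainless steel flask, 72 mm in diameter, 220 mm high, standing; origin at the centre of its base.
- stopwatch: Bystander: yellow stopwatch lying flat, 60 mm in diameter, 17 mm high; origin at the centre of its underside.
- cam_key: Bystander: small brass cam key lying flat, about 50 x 28 mm, 10 mm high; origin on the cabinet top near its middle.

How it is judged:
On the way:
1. the grip is swung out and latched upright (value of joint folding_grip above 1.48 rad), for 0.2 s.
At the end, for the whole second after the job is handed in: The lifting nut is within 4.5 mm of its top stop (at least 85.5 mm above the cabinet top), the grip stands latched (at least 1.4 rad), the wheel is at rest, and the flask stands; binoculars, flask, stopwatch and key lie within 30 mm of where they were (height (world z) of nut_centre above 0.0855 m and value of joint folding_grip above 1.4 rad and velocity of joint crank_wheel between -0.1 and 0.1 rad/s and distance of each of binoculars, flask, stopwatch, cam_key from where it was at the start of the episode below 0.03 m and angle between flask's own z axis and vertical below 0.2 rad); the robot touches nothing.
It fails at once if a bystander is pushed more than 30 mm (distance of any of binoculars, flask, stopwatch, cam_key from where it was at the start of the episode above 0.03 m).
It fails at once if the flask is knocked over (angle between flask's own z axis and vertical above 0.5 rad).
It also fails if it takes over 61 s, if anything falls off the work surface, if the arm or the gripper's body presses on something with over 40 N, if the wrist force passes 120 N, or if a joint passes its speed limit or range.

### The arm

A 7-joint arm with a two-finger parallel gripper is mounted at the origin on the work surface. World frame = base frame: x ahead of the robot, y to its left, z up, the work surface at z = 0. Lengths are in m, angles in rad, forces in N, time in s.
With the tool pointing down it reaches from about 0.425 to 0.95 m from the base axis. Payload 4.7 kg.
Tool frame: the origin (TCP) lies on the centre line of the jaws, within the pads' length; the fingertips stand 22 mm ahead of it and the grasp point (between the pads) lies 3 mm ahead of it; z points along the fingers, y is the direction in which the jaws open and shut (so a half turn about z gives the same grasp; the last joint's range is limited). The gripper opens to 85 mm and grips with 20 to 120 N. Pads are 22 mm wide; open, the fingers measure 114 mm over their backs; the gripper's body (76 mm by 85 mm) begins 54 mm behind the grasp point. The pads swing forward as they close: fully open they stand 13 mm farther back than shut.
Start: joints at [1.311, 0.469, -0.049, 1.532, 0.024, 1.141, -0.082], TCP at [0.154, -0.657, 0.253] pointing down, gripper open.
Joint ranges: [-2.59, 2.59], [-0.33, 1.99], [-1.39, 1.29], [0.1, 2.45], [-1.04, 4.18], [0.21, 1.99], [-2.66, 2.66]. Speed limits (rad/s): [2.57, 2.57, 3.14, 3.14, 3.14, 3.14, 3.14].

### API

Orientations are given as [roll, pitch, yaw] about the fixed x, y, z axes, in that order (R = Rz(yaw) Ry(pitch) Rx(roll)).
In Python, from bench import robot, viewer, order gives the robot as it stands.
- The arm moves only by the tool drive_tool, never from a script. Its argument "moves" is a list that holds one entry, the list of rows, each a list of 5 numbers: the shift along the tool's x, y, z in mm, then the turn about the tool's z in degrees, then the finger opening in mm, from 0 to 85.4. In form: [[[x, y, z, yaw, jaw], ...]]. A call has 1 to 5 rows; each row is the pose to reach, as a shift and turn from the pose commanded when the call began, along the tool's axes at that moment; what a row does not reach only later rows make up. A row lasts 1/12 s, in which the tool goes at most 41.7 mm and 7.16 degrees, less where a joint would pass 70% of its speed; a pose out of reach is approached as far as the arm can. A call with a gripper value outside its range is refused whole. The fingers move at their own pace and stop on an object; "force" is the grip in N (left out, the last holds). Time passes only in rows, so rows that repeat a pose let the fingers close. It gives the time, the measured TCP pose, the force and the opening at its end, in the units of the state.
- robot.state(): the state, without advancing time (a new reading comes with each control period).
- viewer.capture(name): name is "scene" or "top" or "wrist"; returns the picture (420x560x3 uint8, red, green, blue); there is no depth.
- viewer.calibration(name): a dict with "fx", "fy", "cx", "cy" (pixels), "T" (4x4, takes a point from camera to world coordinates); the wrist camera has in their place "mount" (4x4, takes a point from camera to tool coordinates, whose origin is the TCP and whose axes are the flange's). Camera axes: x right, y down, z forward; pixel columns grow to the right and rows downward; lengths in m; the calibration is good to about 2 mm. A picture is of the moment at which its call begins: read the wrist's pose just before it. calibration takes no time and is no camera call.
- order.hand_in(): hands the job in, once; it reports no verdict.
The state is a dict: "t": time; "joint_positions": joint angles; "dq": joint speeds; "tau": joint torques, N m; "position": TCP position; "eef_rot": TCP orientation; "force": force on the tool from outside, world axes, zero at the start; "ft_torque": the same for the moment, N m; "opening": finger opening in m.
Only numpy, scipy, OpenCV 4.12 (cv2) and the standard library are available. Lean on these libraries where they do the work, as an engineer would, in place of code of your own. Each camera call takes 0.05 s, during which the arm holds its last target. There are 200 camera calls.

## Working session

There is one attempt and no reset: what is moved stays moved. The work goes in short steps, Python scripts to look and compute and a tool call to move; the robot and the scene stay as the last step left them, time stands still between calls to the robot, and variables do not carry over. Pictures are saved under pics/ and viewed, about 8 in all and at most 12, crops included, and the job is handed in when it is done.

Besides the shell and the picture viewer there is one more tool, called after ">>>" in YAML: its name, and indented under it one key for each argument. drive_tool: Moves the arm, as the interface text tells. Its arguments: {"type":"object","properties":{"moves":{"type":"array"},"force":{"type":"number"}},"required":["moves"]}

```bash
mkdir -p pics; ls
python3 - <<'E'
from bench import robot, viewer, order
import cv2, numpy as np
print(robot.state())
for n in("scene","top"):
    im=viewer.capture(n); cv2.imwrite(f"pics/{n}0.png",cv2.resize(im[:,:,::-1],None,fx=1.4,fy=1.4,interpolation=cv2.INTER_CUBIC)); c=viewer.calibration(n); print(n,c)
print(viewer.calibration("wrist"))
E
```

```text
pics
{'t': 0.0, 'joint_positions': array([ 1.31109942,  0.46948657, -0.04857947,  1.53367856,  0.02411247,
        1.1410093 , -0.0823039 ]), 'dq': array([ 0.00044243, -0.00010359, -0.00056391,  0.00094449, -0.00055164,
        0.0005159 , -0.00072857]), 'tau': array([-4.60821150e-05, -5.10305643e+01, -4.65114112e-02, -2.37716460e+01,
        1.07248031e-02,  7.53506290e-03, -9.11547062e-06]), 'position': array([ 0.15428573, -0.65657966,  0.25223742]), 'eef_rot': array([-3.13959901e+00,  9.14376148e-05,  2.30815797e-01]), 'force': array([ 0.58611681,  0.1804126 , -0.67089598]), 'ft_torque': array([ 0.00997248, -0.04435163, -0.00089   ]), 'opening': 0.0855216670507093}
scene {'fx': 496.4164994356927, 'fy': 496.4164994356927, 'cx': 280.8230515076358, 'cy': 213.3607338597184, 'T': array([[-0.40084208,  0.67085344, -0.6239241 ,  1.2453365 ],
       [ 0.91604001,  0.30390002, -0.26175461,  0.37983695],
       [ 0.01401156, -0.67646171, -0.73634451,  0.97707953],
       [ 0.        ,  0.        ,  0.        ,  1.        ]])}
top {'fx': 413.62563064252384, 'fy': 413.62563064252384, 'cx': 276.6729261059197, 'cy': 212.3349715015987, 'T': array([[-0.01374479, -0.98279939,  0.18416418,  0.37783389],
       [-0.99919875,  0.00657623, -0.03947922,  0.10644324],
       [ 0.03758905, -0.18455925, -0.98210231,  1.08792022],
       [ 0.        ,  0.        ,  0.        ,  1.        ]])}
{'fx': 306.3388484169154, 'fy': 306.3388484169154, 'cx': 276.9173699286964, 'cy': 205.19708379982342, 'mount': array([[ 3.75552917e-04, -9.51547523e-01, -3.07501498e-01,
         7.82167864e-02],
       [ 9.99999860e-01,  4.72053681e-04, -2.39441588e-04,
        -1.59251016e-03],
       [ 3.72997264e-04, -3.07501365e-01,  9.51547567e-01,
        -1.20783826e-01],
       [ 0.00000000e+00,  0.00000000e+00,  0.00000000e+00,
         1.00000000e+00]])}
```

View pics/top0.png

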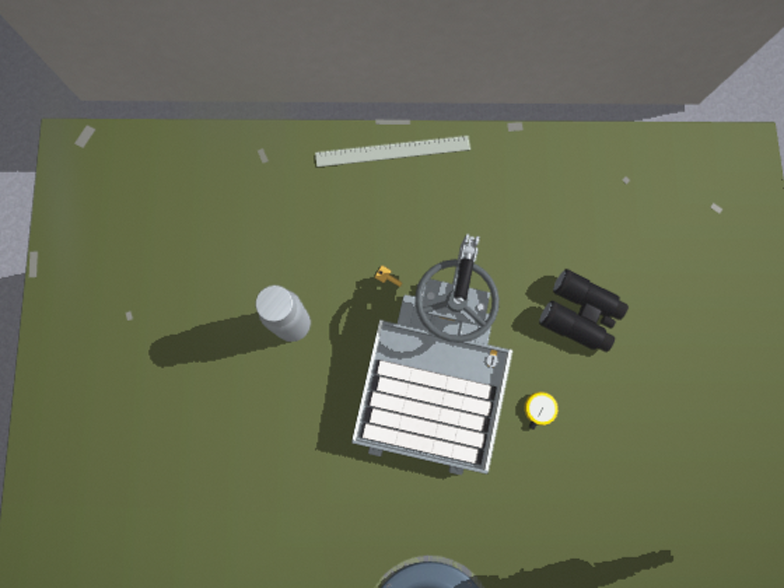

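View pics/scene0.png

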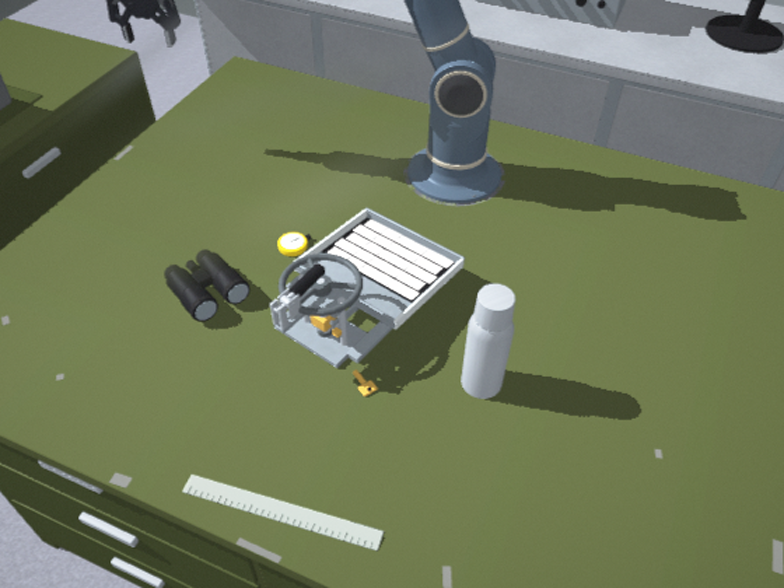

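Top view: the wheel is centred near (457,301), with the folded grip running from (459,298) to (467,258) and the keeper near (470,243). The flask is on the left, the key at (387,275), the binoculars on the right and the stopwatch at (541,408). All of them are clear of the wheel. The scene view agrees.

```bash
cat > h.py <<'E'
import numpy as np, cv2
from bench import robot, viewer, order
def ray(name,uv,z,T=None):
    c=viewer.calibration(name); T=c["T"] if T is None else T
    d=T[:3,:3]@np.array([(uv[0]-c["cx"])/c["fx"],(uv[1]-c["cy"])/c["fy"],1]); o=T[:3,3]
    return o+d*(z-o[2])/d[2]
def proj(name,P,T=None):
    c=viewer.calibration(name); T=c["T"] if T is None else T
    p=np.linalg.inv(T)@np.append(P,1); return np.array([c["fx"]*p[0]/p[2]+c["cx"],c["fy"]*p[1]/p[2]+c["cy"]])
E
python3 - <<'E'
from h import *
for n,u,z in [("rimL",(416,301),.137),("rimR",(498,301),.137),("rimT",(457,260),.137),("rimB",(457,342),.137),("gripIn",(459,298),.163),("gripOut",(467,258),.163),("keep",(470,241),.172),("tRL",(380,322),.09),("tRR",(511,350),.09),("tFL",(355,442),.09),("tFR",(487,468),.09),("flasktop",(275,303),.22),("bino",(585,310),.03),("key",(387,275),0)]:
    print(n,ray("top",np.array(u)/1.4,z).round(3))
im=viewer.capture("top")[:,:,::-1]
cv2.imwrite("pics/crop.png",cv2.resize(im[150:260,270:380],None,fx=5,fy=5,interpolation=cv2.INTER_CUBIC))
E
```

```text
rimL [0.549 0.02  0.137]
rimR [ 0.549 -0.118  0.137]
rimT [ 0.62  -0.051  0.137]
rimB [ 0.48  -0.046  0.137]
gripIn [ 0.549 -0.048  0.163]
gripOut [ 0.617 -0.064  0.163]
keep [ 0.643 -0.068  0.172]
tRL [0.521 0.08  0.09 ]
tRR [ 0.47  -0.148  0.09 ]
tFL [0.319 0.124 0.09 ]
tFR [ 0.273 -0.097  0.09 ]
flasktop [0.533 0.242 0.22 ]
bino [ 0.549 -0.307  0.03 ]
key [0.626 0.063 0.   ]
```

View pics/crop.png

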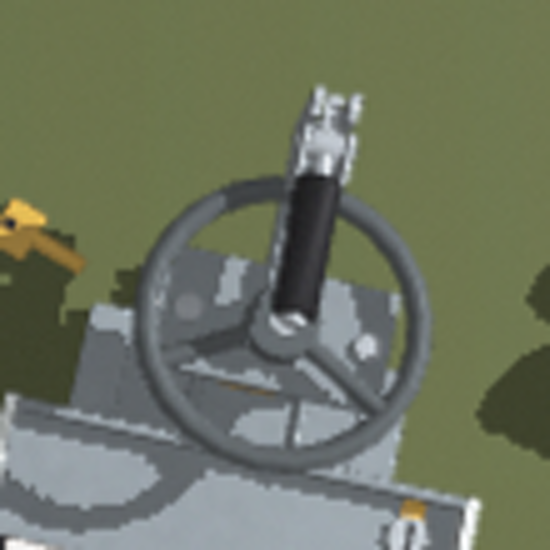

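Run:
```python
from h import *
f=lambda u:(270+u[0]/5,150+u[1]/5)
for n,u,z in [("gA",(292,312),.166),("gB",(320,178),.166),("kA",(318,92),.172),("kB",(358,103),.172)]: print(n,ray("top",f(u),z))
C=np.array([.55,-.0485]);a=-.217
for r,z in [(30,.163),(-8,.163),(64,.163),(99,.172),(0,.144)]:
    p=proj("top",[*(C+r/1000*np.array([np.cos(a),np.sin(a)])),z]); print(r,(p-[270,150])*5)
s=robot.state();p=s["position"];y=s["eef_rot"][2]
t=C+.03*np.array([np.cos(a),np.sin(a)])
d=np.append(t,.30)-p; print(t,"tool shift", d[0]*np.cos(y)+d[1]*np.sin(y), d[0]*np.sin(y)-d[1]*np.cos(y), -d[2], "yaw",-np.degrees(a-y))
```

```text
gA [ 0.54977199 -0.04865382  0.166     ]
gB [ 0.61265356 -0.06398924  0.166     ]
kA [ 0.65210007 -0.06356818  0.172     ]
kB [ 0.64677295 -0.08197441  0.172     ]
30 [302.21638913 250.06364462]
-8 [287.47320096 329.55696795]
64 [315.22098303 179.94459201]
99 [331.88768497 103.26578229]
0 [284.0899377  320.21769964]
[ 0.57929643 -0.05495903] tool shift 0.5513601253535746 -0.488554720879573 -0.04750299414350684 yaw 25.657973672697647
```

>>> drive_tool:
  moves:
    - [[28, -25, -10, 0, 85], [56, -49, -20, 0, 85], [83, -73, -30, 0, 85], [110, -98, -40, 0, 85], [138, -122, -48, 0, 85]]

```text
t: 0.57
position: [0.2614, -0.5052, 0.3018]
eef_rot: [3.142, 0.0, 0.23]
force: [-0.3, -0.4, 0.4]
opening: 0.0849
```

>>> drive_tool:
  moves:
    - [[28, -25, 0, 0, 85], [56, -49, 0, 0, 85], [83, -73, 0, 0, 85], [110, -98, 0, 0, 85], [138, -122, 0, 0, 85]]

```text
t: 0.98
position: [0.3677, -0.3547, 0.3013]
eef_rot: [3.142, 0.0, 0.231]
force: [0.4, -1.2, 0.1]
opening: 0.0845
```

>>> drive_tool:
  moves:
    - [[28, -25, 0, 0, 85], [56, -49, 0, 0, 85], [83, -73, 0, 0, 85], [110, -98, 0, 0, 85], [138, -122, 0, 0, 85]]

```text
t: 1.4
position: [0.4741, -0.2045, 0.3013]
eef_rot: [3.141, 0.0, 0.231]
force: [0.0, -1.0, 0.4]
opening: 0.0847
```

>>> drive_tool:
  moves:
    - [[28, -25, 0, 5, 85], [56, -49, 0, 10, 85], [83, -73, 0, 15, 85], [110, -98, 0, 20, 85], [138, -122, 0, 25.6, 85]]

```text
t: 1.82
position: [0.5806, -0.0542, 0.3011]
eef_rot: [3.141, 0.001, -0.221]
force: [0.5, -0.1, 0.6]
opening: 0.085
```

Run:
```python
from h import *
from scipy.spatial.transform import Rotation as R
s=robot.state(); print(s["t"],s["position"],s["eef_rot"],s["force"])
im=viewer.capture("wrist")[:,:,::-1].copy()
B=np.eye(4);B[:3,:3]=R.from_euler("xyz",s["eef_rot"]).as_matrix();B[:3,3]=s["position"]
T=B@viewer.calibration("wrist")["mount"]; np.save("T.npy",T)
C=np.array([.55,-.0495]);a=-.222
for r in (-8,30,64,99):
    print(r,proj("wrist",[*(C+r/1000*np.array([np.cos(a),np.sin(a)])),.163],T))
cv2.imwrite("pics/w1.png",im)
```

```text
1.8167 [ 0.58061923 -0.05421226  0.30109309] [ 3.14128878e+00  5.07607675e-04 -2.20591449e-01] [ 0.54662178 -0.11195245  0.61519931]
-8 [280.46699657 238.99609813]
30 [280.69746675 199.51200811]
64 [280.92127696 161.16890393]
99 [281.17133022 118.32984681]
```

View pics/w1.png

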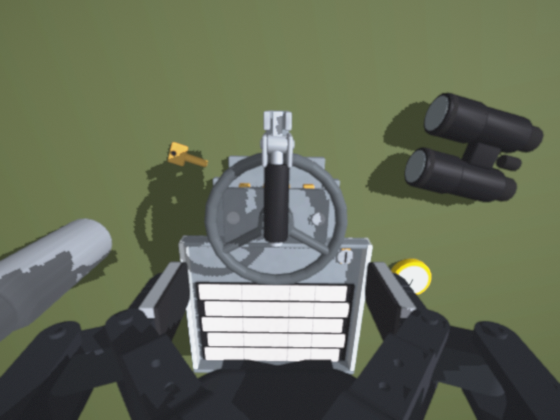

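The wrist view shows the grip from (276,242) to (278,163), almost centred between the pads and aligned with them. Next I descend and pinch it lightly.

>>> drive_tool:
  moves:
    - [[-1, -1, 33, 0, 70], [-1, -1, 66, 0, 60], [-1, -1, 95, 0, 60], [-1, -1, 118, 0, 60], [-1, -1, 133, 0, 60]]
  force: 20

```text
t: 2.28
position: [0.5776, -0.0548, 0.1652]
eef_rot: [3.141, 0.005, -0.215]
force: [-0.3, 1.3, 0.4]
opening: 0.0602
```

>>> drive_tool:
  moves:
    - [[0, 0, 0, 0, 35], [0, 0, 0, 0, 26], [0, 0, 0, 0, 20], [0, 0, 0, 0, 18], [0, 0, 0, 0, 18]]

```text
t: 2.7
position: [0.5803, -0.0535, 0.1697]
eef_rot: [-3.14, -0.003, -0.215]
force: [0.7, 3.1, -0.3]
opening: 0.0211
```

>>> drive_tool:
  moves:
    - [[0, 0, 0, 0, 18], [0, 0, 0, 0, 18], [0, 0, 0, 0, 18]]

```text
t: 2.95
position: [0.5802, -0.0536, 0.1692]
eef_rot: [-3.14, -0.002, -0.215]
force: [1.9, 4.4, 1.7]
opening: 0.0209
```

>>> drive_tool:
  moves:
    - [[0.3, 0, -5.2, 0, 18], [1.1, 0, -10.4, 0, 18], [2.4, 0, -15.5, 0, 18], [4.3, 0, -20.3, 0, 18], [6.7, 0, -25, 0, 18]]

```text
t: 3.37
position: [0.5856, -0.055, 0.1926]
eef_rot: [-3.14, 0.001, -0.215]
force: [1.3, 4.9, -6.4]
opening: 0.0214
```

>>> drive_tool:
  moves:
    - [[2.8, 0, -4.4, 0, 18], [6.1, 0, -8.5, 0, 18], [9.8, 0, -12.2, 0, 18], [13.9, 0, -15.5, 0, 18], [18.3, 0, -18.3, 0, 18]]

```text
t: 3.78
position: [0.5995, -0.0584, 0.2087]
eef_rot: [3.141, 0.012, -0.215]
force: [-6.2, 5.9, -6.2]
opening: 0.0212
```

>>> drive_tool:
  moves:
    - [[4.7, 0, -2.4, 0, 18], [9.5, 0, -4.3, 0, 18], [14.6, 0, -5.6, 0, 18], [19.8, 0, -6.4, 0, 18], [25, 0, -6.7, 0, 18]]

```text
t: 4.2
position: [0.6261, -0.0649, 0.2176]
eef_rot: [3.14, 0.006, -0.216]
force: [-3.1, 4.1, 1.6]
opening: 0.0209
```

Run:
```python
from h import *
s=robot.state(); print(s["t"],s["position"],s["force"],s["opening"])
im=viewer.capture("scene")[:,:,::-1]
cv2.imwrite("pics/s1.png",cv2.resize(im[110:290,130:370],None,fx=3,fy=3,interpolation=cv2.INTER_CUBIC))
```

```text
4.2 [ 0.62605066 -0.06494324  0.21760056] [-3.13157453  4.06619918  1.64383153] 0.02086207122039763
```

View pics/s1.png

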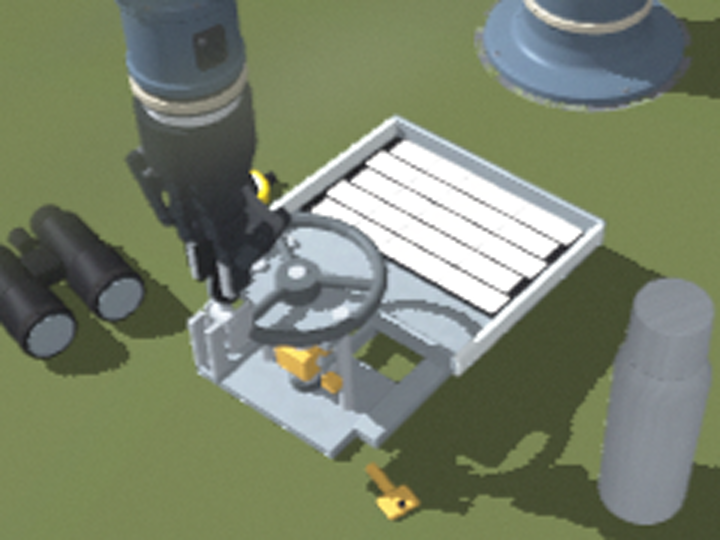

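The grip looks upright between the fingers, hinge near (215,310). I push 3 mm further against the stop, then let it settle.

>>> drive_tool:
  moves:
    - [[2, 0, 0, 0, 18], [4, 0, 0, 0, 18], [4, 0, 0, 0, 18], [4, 0, 0, 0, 18]]

```text
t: 4.58
position: [0.6317, -0.0666, 0.2179]
eef_rot: [3.141, 0.001, -0.216]
force: [-1.9, 2.3, -1.5]
opening: 0.0214
```

>>> drive_tool:
  moves:
    - [[0, 0, 0, 0, 40], [0, 0, 0, 0, 50], [0, 0, 0, 0, 50], [0, 0, 0, 0, 50]]

```text
t: 4.92
position: [0.6327, -0.0668, 0.2188]
eef_rot: [3.141, -0.002, -0.217]
force: [-0.0, 0.0, -1.1]
opening: 0.0496
```

Run:
```python
from h import *
from scipy.spatial.transform import Rotation as R
s=robot.state(); print(s["t"],s["position"],s["force"],s["opening"])
im=viewer.capture("wrist")[:,:,::-1]
B=np.eye(4);B[:3,:3]=R.from_euler("xyz",s["eef_rot"]).as_matrix();B[:3,3]=s["position"]
T=B@viewer.calibration("wrist")["mount"]
H=np.array([.55,-.048])+.08*np.array([np.cos(.218),-np.sin(.218)])
for z in (.163,.251):print(z,proj("wrist",[*H,z],T))
cv2.imwrite("pics/w2.png",im)
```

```text
4.9167 [ 0.63267397 -0.06682984  0.21875368] [-0.04800441  0.02721751 -1.05752894] 0.04964572339154422
0.163 [277.95185051 243.48009357]
0.251 [278.72710975 348.0532367 ]
```

View pics/w2.png

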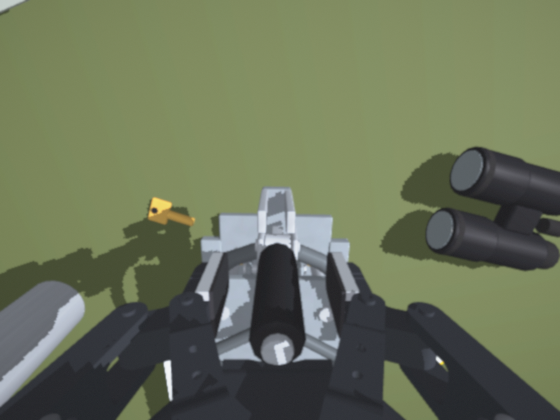

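The grip's top is at (278,348), and the prediction for an upright grip was (279,348). So it stands latched and centred. Next I centre the pads on it, pinch, and wind; this script prints the rows for that.

>>> drive_tool:
  moves:
    - [[-3, 0, 0, 0, 40], [-3, 0, 0, 0, 25], [-3, 0, 0, 0, 18], [-3, 0, 0, 0, 18], [-3, 0, 0, 0, 18]]
  force: 25

```text
t: 5.38
position: [0.6291, -0.0655, 0.2185]
eef_rot: [3.141, 0.0, -0.216]
force: [-1.7, -0.6, 1.9]
opening: 0.0214
```

```bash
python3 -c "
import numpy as np
P=lambda d:81*np.array([np.cos(np.radians(d)),np.sin(np.radians(d))])
for c in range(9): print(c,[[*(P(50*c+10*k)-P(50*c)).round(0).astype(int).tolist(),0,0,18] for k in range(1,6)])"
```

```text
0 [[-1, 14, 0, 0, 18], [-5, 28, 0, 0, 18], [-11, 40, 0, 0, 18], [-19, 52, 0, 0, 18], [-29, 62, 0, 0, 18]]
1 [[-12, 8, 0, 0, 18], [-24, 14, 0, 0, 18], [-38, 18, 0, 0, 18], [-52, 19, 0, 0, 18], [-66, 18, 0, 0, 18]]
2 [[-14, -4, 0, 0, 18], [-26, -10, 0, 0, 18], [-38, -18, 0, 0, 18], [-48, -28, 0, 0, 18], [-56, -39, 0, 0, 18]]
3 [[-6, -13, 0, 0, 18], [-10, -26, 0, 0, 18], [-11, -40, 0, 0, 18], [-10, -55, 0, 0, 18], [-6, -68, 0, 0, 18]]
4 [[6, -13, 0, 0, 18], [14, -24, 0, 0, 18], [24, -34, 0, 0, 18], [36, -42, 0, 0, 18], [48, -48, 0, 0, 18]]
5 [[14, -4, 0, 0, 18], [28, -5, 0, 0, 18], [42, -4, 0, 0, 18], [55, 0, 0, 0, 18], [68, 6, 0, 0, 18]]
6 [[12, 8, 0, 0, 18], [22, 18, 0, 0, 18], [30, 30, 0, 0, 18], [36, 42, 0, 0, 18], [39, 56, 0, 0, 18]]
7 [[1, 14, 0, 0, 18], [0, 28, 0, 0, 18], [-4, 42, 0, 0, 18], [-10, 55, 0, 0, 18], [-18, 66, 0, 0, 18]]
8 [[-10, 10, 0, 0, 18], [-22, 18, 0, 0, 18], [-34, 24, 0, 0, 18], [-48, 28, 0, 0, 18], [-62, 29, 0, 0, 18]]
```

>>> drive_tool:
  moves:
    - [[-1, 14, 0, 0, 18], [-5, 28, 0, 0, 18], [-11, 40, 0, 0, 18], [-19, 52, 0, 0, 18], [-29, 62, 0, 0, 18]]

```text
t: 5.8
position: [0.5863, -0.119, 0.2185]
eef_rot: [-3.139, 0.002, -0.216]
force: [-1.3, 8.6, 3.5]
opening: 0.0211
```

>>> drive_tool:
  moves:
    - [[-12, 8, 0, 0, 18], [-24, 14, 0, 0, 18], [-38, 18, 0, 0, 18], [-52, 19, 0, 0, 18], [-66, 18, 0, 0, 18]]

```text
t: 6.22
position: [0.5199, -0.1206, 0.2186]
eef_rot: [-3.136, -0.004, -0.216]
force: [6.5, 10.6, -2.8]
opening: 0.0214
```

Run:
```python
from h import *
s=robot.state(); print(s["t"],s["position"],s["force"],s["opening"])
im=viewer.capture("scene")[:,:,::-1]
cv2.imwrite("pics/s2.png",cv2.resize(im[110:290,130:370],None,fx=3,fy=3,interpolation=cv2.INTER_CUBIC))
```

```text
6.2167 [ 0.51985767 -0.12059062  0.21856442] [ 6.53435987 10.55237859 -2.75733786] 0.021363082460282134
```

View pics/s2.png

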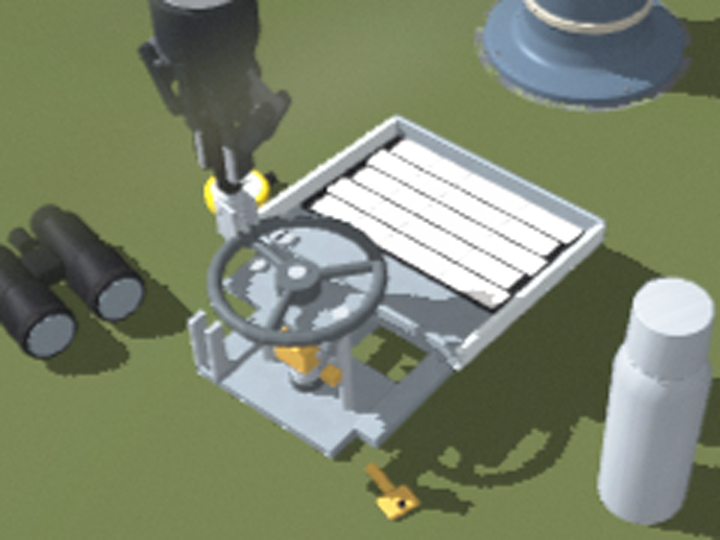

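The grip is out of the keeper, the wheel is turning and the nut is climbing, so I keep winding.

>>> drive_tool:
  moves:
    - [[-14, -4, 0, 0, 18], [-26, -10, 0, 0, 18], [-38, -18, 0, 0, 18], [-48, -28, 0, 0, 18], [-56, -39, 0, 0, 18]]

```text
t: 6.68
position: [0.4753, -0.0733, 0.2187]
eef_rot: [-3.139, -0.01, -0.217]
force: [11.7, 1.6, -9.1]
opening: 0.0211
```

>>> drive_tool:
  moves:
    - [[-6, -13, 0, 0, 18], [-10, -26, 0, 0, 18], [-11, -40, 0, 0, 18], [-10, -55, 0, 0, 18], [-6, -68, 0, 0, 18]]

```text
t: 7.1
position: [0.4813, -0.0081, 0.2185]
eef_rot: [3.138, -0.002, -0.218]
force: [-1.0, -2.1, 3.5]
opening: 0.0216
```

>>> drive_tool:
  moves:
    - [[6, -13, 0, 0, 18], [14, -24, 0, 0, 18], [24, -34, 0, 0, 18], [36, -42, 0, 0, 18], [48, -48, 0, 0, 18]]

```text
t: 7.52
position: [0.5383, 0.0322, 0.2185]
eef_rot: [-3.141, 0.002, -0.215]
force: [-2.5, 2.7, 5.4]
opening: 0.0214
```

>>> drive_tool:
  moves:
    - [[14, -4, 0, 0, 18], [28, -5, 0, 0, 18], [42, -4, 0, 0, 18], [55, 0, 0, 0, 18], [68, 6, 0, 0, 18]]

```text
t: 7.93
position: [0.6051, 0.0125, 0.2186]
eef_rot: [-3.138, -0.002, -0.214]
force: [0.3, 4.7, 1.4]
opening: 0.0213
```

>>> drive_tool:
  moves:
    - [[12, 8, 0, 0, 18], [22, 18, 0, 0, 18], [30, 30, 0, 0, 18], [36, 42, 0, 0, 18], [39, 56, 0, 0, 18]]

```text
t: 8.35
position: [0.6308, -0.0544, 0.2186]
eef_rot: [3.141, -0.002, -0.217]
force: [1.4, 2.0, 3.1]
opening: 0.0213
```

>>> drive_tool:
  moves:
    - [[1, 14, 0, 0, 18], [0, 28, 0, 0, 18], [-4, 42, 0, 0, 18], [-10, 55, 0, 0, 18], [-18, 66, 0, 0, 18]]

```text
t: 8.77
position: [0.5963, -0.1133, 0.2185]
eef_rot: [-3.14, 0.003, -0.217]
force: [-1.4, 6.9, 5.7]
opening: 0.021
```

>>> drive_tool:
  moves:
    - [[-10, 10, 0, 0, 18], [-22, 18, 0, 0, 18], [-34, 24, 0, 0, 18], [-48, 28, 0, 0, 18], [-62, 29, 0, 0, 18]]

```text
t: 9.18
position: [0.5314, -0.1246, 0.2186]
eef_rot: [-3.136, -0.002, -0.214]
force: [20.6, 7.9, -3.4]
opening: 0.0217
```

>>> drive_tool:
  moves:
    - [[-2, 0, 0, 0, 18], [-3, 0, 0, 0, 18], [-3, 0, 0, 0, 18]]

```text
t: 9.43
position: [0.5312, -0.1247, 0.2187]
eef_rot: [-3.136, -0.008, -0.214]
force: [11.7, 7.2, -4.3]
opening: 0.0213
```

The force rise of about 20 N shows the wheel is at its stop. I release and lift clear.

>>> drive_tool:
  moves:
    - [[1, -1, 0, 0, 18], [2, -1, 0, 0, 18], [2, -1, 0, 0, 40], [2, -1, 0, 0, 60], [2, -1, 0, 0, 60]]

```text
t: 9.85
position: [0.529, -0.1286, 0.2176]
eef_rot: [3.14, 0.002, -0.218]
force: [-0.2, -0.4, -0.2]
opening: 0.0569
```

>>> drive_tool:
  moves:
    - [[0, 0, -5, 0, 60], [0, 0, -20, 0, 60], [0, 0, -50, 0, 60], [0, 0, -80, 0, 60], [0, 0, -115, 0, 60]]

```text
t: 10.27
position: [0.5293, -0.1276, 0.3337]
eef_rot: [3.141, 0.003, -0.217]
force: [1.6, 0.3, 0.3]
opening: 0.0601
```

>>> drive_tool:
  moves:
    - [[-10, 35, 0, 0, 60], [-10, 70, 0, 0, 60], [-10, 105, 0, 0, 60], [-10, 140, 0, 0, 60], [-10, 170, 0, 0, 60]]

```text
t: 10.68
position: [0.4827, -0.2938, 0.3337]
eef_rot: [3.14, 0.0, -0.218]
force: [0.5, -0.8, -0.2]
opening: 0.06
```

Run:
```python
from h import *
s=robot.state(); print(s["t"],s["position"],s["force"],s["opening"])
im=viewer.capture("scene")[:,:,::-1]
G=np.array([.55,-.048])+.08*np.array([np.sin(-.217),-np.cos(.217)])
print([((proj("scene",p)-[130,110])*3).round() for p in ([*G,.163],[*G,.251],[.55,-.048,.05],[.55,-.048,.09])])
cv2.imwrite("pics/s3.png",cv2.resize(im[110:290,130:370],None,fx=3,fy=3,interpolation=cv2.INTER_CUBIC))
```

```text
10.6833 [ 0.48265197 -0.29384962  0.33369411] [ 0.47974899 -0.77692944 -0.19927004] 0.05999140531331129
[array([213., 207.]), array([201., 122.]), array([299., 347.]), array([296., 315.])]
```

View pics/s3.png

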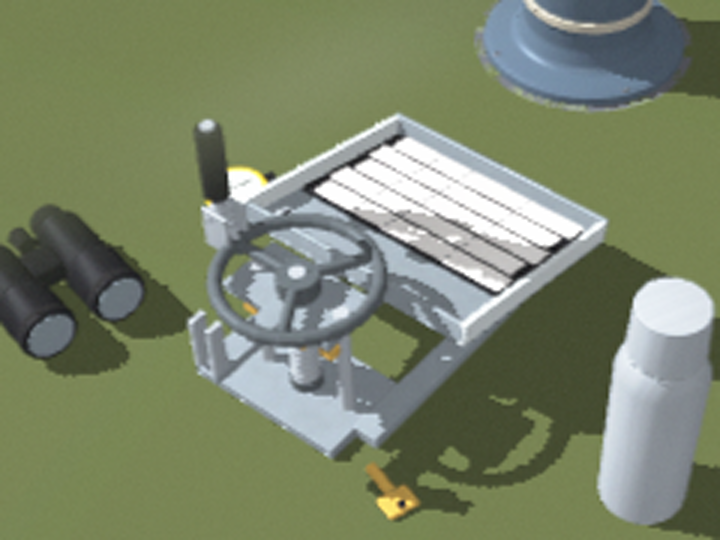

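The grip stands upright, top at (206,122), within a few mm of where it should be at the stop. The nut is up, the tray is raised, the bystanders are in place and the robot is clear.

```bash
python3 -c "
from bench import order
print(order.hand_in())"
```

```text
the job is handed in; nothing more can be done
None
```

The strip bay is raised, and I handed the job in at about 10.7 s of the 61 s allowed. No verdict came back, and I had no direct reading of the joint angles or the nut's height, so the checks below come from pictures and forces.

- **Grip:** I pinched the folded grip lightly and swung it up out of the keeper. With the fingers opened, its top was within a pixel of where an upright grip should appear in the wrist view. It was still standing upright in the last picture.
- **Wheel:** I wound it clockwise through 450°. At the end it resisted with about 20 N and stopped moving, which fits the top stop. In the last picture the grip is about 4 mm from where I predicted it at the stop. That is within camera error and far inside the roughly 50° of wheel travel the nut tolerance allows.
- **Nut and tray:** The nut is up under the top plate, mostly hidden by the wheel, and the tray is visibly raised.
- **Bystanders:** Binoculars, flask and key look unmoved in the pictures, and the flask stands. The stopwatch is partly hidden behind the grip, but what shows is where it was.
- **Robot:** It is clear of everything, with a contact force near zero.

One mismatch: the top and wrist cameras disagreed by about 3 mm on the wheel centre. The wheel centre I used was slightly off as a result, which probably explains the side forces of up to about 12 N while winding, below the 40 N limit. No check failed.

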